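Pump up the damping sprayer at the block-printing table

ROBOT

A 6-joint arm with a two-finger parallel gripper is mounted at the origin on the work surface. World frame = base frame: x ahead of the robot, y to its left, z up, the work surface at z = 0. Lengths are in mm, angles in degrees, forces in N, time in s.
With the tool pointing down it reaches from about 350 to 975 mm from the base axis. Payload 7.1 kg.
Tool frame: the origin (TCP) lies midway between the tips of the shut fingers; the grasp point (between the pads) lies arm.grasp_offset behind it (arm.grasp_offset is the distance from the TCP to the grasp point, in mm); x points along the fingers, y is the direction in which the jaws open and shut, and the axes are right-handed (so a half turn about x gives the same grasp; the last joint's range is limited). The gripper opens to 88 mm and grips with 3 to 60 N. Pads are 20 mm wide; open, the fingers measure 115 mm over their backs; the gripper's body (75 mm by 178 mm) begins 61 mm behind the grasp point.
Start: joints at [69.672, 24.242, 93.386, -0, 62.372, -1.089], TCP at [205.921, 590.086, 222.675] pointing down, gripper open.
Joint ranges: [-172.04, 172.04], [-51.8, 120.97], [4.93, 147.93], [-75.15, 255.16], [6.16, 154.13], [-145.62, 145.62]. Speed limits (degrees/s): [136.94, 136.94, 172.46, 180, 180, 180].

INTERFACE

Orientations are given as [roll, pitch, yaw] about the fixed x, y, z axes, in that order (R = Rz(yaw) Ry(pitch) Rx(roll)).
In Python, from cell import arm, viewer gives the robot as it stands.
- The arm moves only by the tool jog_arm, never from a script. Its argument "targets" is a list of rows, each an object of numbers: "x", "y", "z": the shift along the tool's x, y, z in units of 25 mm (1.0 is 25 mm); "wx", "wy", "wz": the turn, a rotation vector about the tool's x, y, z in units of 5 degrees (1.0 is 5 degrees); "claw": the closure, from 0 (fully open) to 1 (shut). In form: [{"x": .., "y": .., "z": .., "wx": .., "wy": .., "wz": .., "claw": ..}, ...]. A call has 1 to 12 rows; each row is the pose to reach, as a shift and turn from the pose measured when the call began, along the tool's axes at that moment; what a row does not reach only later rows make up. A row lasts 1/12 s, in which the tool goes at most 41.7 mm and 7.16 degrees, less where a joint would pass 70% of its speed; a pose out of reach is approached as far as the arm can. A call with a gripper value outside its range is refused whole. The fingers move at their own pace and stop on an object; "newtons" is the grip in N (left out, the last holds). Time passes only in rows, so rows that repeat a pose let the fingers close. It gives the time, the measured TCP pose, the force and the opening at its end, in the units of the state.
- arm.get_obs(): the state, without advancing time (a new reading comes with each control period).
- viewer.capture(name): name is "side" or "top"; returns a dict with "pixels" (384x512x3 uint8, red, green, blue), "z_map" (384x512 float32, mm along the optical axis (not along the pixel's ray), 0 where there is no reading), "intrinsics" (3x3 intrinsics, pixels), "extrinsics" (4x4, takes a point from world to camera coordinates). Camera axes: x right, y down, z forward; pixel columns grow to the right and rows downward; lengths in mm; the calibration is good to about 2 mm. A picture is of the moment at which its call begins.
- arm.close_job(): hands the job in, once; it reports no verdict.
The state is a dict: "t": time; "qpos": joint angles; "qd": joint speeds; "effort": joint torques, N m; "eef_pos": TCP position; "eef_rot": TCP orientation; "ft_force": force on the tool from outside, world axes, zero at the start; "ft_torque": the same for the moment, N m; "grip_width": opening from 0.0 (shut) to 1.0 (fully open).
Only numpy, scipy, OpenCV 4.12 (cv2) and the standard library are available. Lean on these libraries where they do the work, as an engineer would, in place of code of your own. Each camera call takes 0.05 s, during which the arm holds its last target. There are 200 camera calls.

TASK

Pressurise the white damping sprayer that stands on the printing table: press its blue pump knob down with the fingertips and let it spring back up, stroke after full stroke, until the little red gauge pin on the sprayer's shoulder stands fully out and its yellow ring shows, then let the knob come right up and take the hand away. Leave the sprayer standing where it is (do not pick it up, tip it or push it along), keep the fingers off the gauge pin, and leave the printing block, the colour jar and the brush where they lie.

Things in the scene. Friction and masses are not known exactly. Their poses are not given: they have to be found in the camera images.
- sprayer: hand compression sprayer, about 1 kg, standing loose and upright on the table. Origin: centre of its underside, z up along the tank and pump axis. White tank 116 mm in diameter with its shoulder at 150 to 182 mm height, black screw collar (72 mm across) and black pump head (42 mm across) up to 222 mm; the outlet with its brass nozzle points along its +y to 78 mm from the axis at 209 mm height, a thumb rest with lever reaches 65 mm along its -y at 222 mm height
- pump (a joint): travel of the pump knob in m: 0 = fully up (where its spring brings it by itself), 0.040 = fully down. The spring pushes up with about 6 N at the top and 11 N at the bottom, and pumping adds about 4 N. Each full stroke raises the gauge pin by about 3 mm, a shorter one by less; strokes of well under 30 mm cannot bring it fully out. From a start it takes about 4 to 7 full strokes; more strokes after that do no harm
- pump_top (a point): centre of the top of the blue mushroom-shaped pump knob (50 mm across, 22 mm thick, top flat over the middle 32 mm), on the sprayer's axis; 286 mm above the table when up, 246 mm when fully down; it moves with the knob, straight down when pressed
- gauge_pin (a joint): how far the red gauge pin stands out, in m: 0 = in, about 0.018 = fully out (it ends at 0.017 to 0.018 and shows its yellow ring). It starts anywhere from 0 to 0.008 and stays where pumping has brought it
- pin_top (a point): centre of the top of the red gauge pin, 10 mm in diameter, upright in a black sleeve on the tank's shoulder, 46 mm from the sprayer's axis on its +x side; the sleeve ends 186 mm above the table, the pin's top is 188 mm above the table when in and about 206 mm when out
- print_block: bystander: loose dark wooden printing block, about 164 x 98 x 34 mm with wavy edges and a bar handle along its x on top, 66 mm high in all; origin at the centre of its underside
- colour_jar: bystander: loose maroon jar with a steel lid, 66 mm in diameter, 85 mm high; origin at the centre of its underside
- brush: bystander: loose flat brush, 190 mm long, lying along its own x; origin at its underside

How it is judged (in metres and radians):
On the way, in this order (a step that is already met when the one before it is completed fails the run):
1. the fingers press the pump knob down for a stroke (at least 25 mm) (value of joint pump above 0.025 m and contact force between the fingers and pump above 1 N), for 0.05 s.
2. the gauge pin is brought fully out (at least 16.5 mm) (value of joint gauge_pin above 0.0165 m), for 0.1 s.
At the end, for the whole second after the job is handed in: The gauge pin stands out by at least 16.5 mm, the pump knob is back up (within 3 mm), the sprayer stands upright (within 3 degrees) and at rest within 40 mm of where it stood, and the block, the jar and the brush lie within 20 mm of where they lay (value of joint gauge_pin above 0.0165 m and value of joint pump below 0.003 m and angle between sprayer's own z axis and vertical below 0.05 rad and distance of sprayer from where it was at the start of the episode below 0.04 m and linear speed of sprayer below 0.02 m/s and distance of each of print_block, colour_jar, brush from where it was at the start of the episode below 0.02 m); the robot touches nothing.
It fails at once if the sprayer is picked up (its underside more than 12 mm off the table) (height (world z) of sprayer above 0.012 m).
It fails at once if the sprayer is tipped by more than 10 degrees (angle between sprayer's own z axis and vertical above 0.175 rad).
It fails at once if the sprayer is pushed along by more than 40 mm (distance of sprayer from where it was at the start of the episode above 0.04 m).
It fails at once if the fingers press or pull on the gauge pin (contact force between the fingers and gauge_pin above 1.5 N).
It fails at once if the printing block, the jar or the brush is moved by more than 20 mm or picked up (distance of any of print_block, colour_jar, brush from where it was at the start of the episode above 0.02 m).
It also fails if it takes over 48 s, if anything falls off the work surface, if the arm or the gripper's body presses on something with over 40 N, if the wrist force passes 120 N, or if a joint passes its speed limit or range.

## Working session

There is one attempt and no reset: what is moved stays moved. The work goes in short steps, Python scripts to look and compute and a tool call to move; the robot and the scene stay as the last step left them, time stands still between calls to the robot, and variables do not carry over. Pictures are saved under pics/ and viewed, about 8 in all and at most 12, crops included, and the job is handed in when it is done.

Besides the shell and the picture viewer there is one more tool, called after ">>>" by a JSON object that holds its "api" and its "payload". jog_arm: Moves the arm, as the interface text tells. Its arguments: {"type":"object","properties":{"targets":{"type":"array","items":{"type":"object","properties":{"x":{"type":"number"},"y":{"type":"number"},"z":{"type":"number"},"wx":{"type":"number"},"wy":{"type":"number"},"wz":{"type":"number"},"claw":{"type":"number"}}}},"newtons":{"type":"number"}},"required":["targets"]}

```bash
mkdir -p pics
cat > h.py <<'E'
import numpy as np, cv2
from cell import arm, viewer
def cap(n):
    d=viewer.capture(n); return d
def save(d,f,crop=None,s=1):
    im=d["pixels"][:,:,::-1]
    if crop: im=im[crop[1]:crop[3],crop[0]:crop[2]]
    cv2.imwrite("pics/"+f,cv2.resize(im,None,fx=s,fy=s,interpolation=cv2.INTER_CUBIC))
def pts(d):
    K=d["intrinsics"];E=d["extrinsics"];z=d["z_map"].astype(float)
    v,u=np.mgrid[:z.shape[0],:z.shape[1]]
    c=np.stack([(u-K[0,2])/K[0,0]*z,(v-K[1,2])/K[1,1]*z,z],-1)
    return (c-E[:3,3])@E[:3,:3]
E
python3 - <<'E'
from h import *
a=cap("side");b=cap("top")
np.savez("first.npz",a=a["pixels"],b=b["pixels"])
cv2.imwrite("pics/a.png",np.vstack([a["pixels"],b["pixels"]])[:,:,::-1][:, :] if 0 else cv2.resize(np.hstack([a["pixels"],b["pixels"]])[:,:,::-1],(800,300)))
for n,d in (("side",a),("top",b)):
    P=pts(d);hsv=cv2.cvtColor(d["pixels"],cv2.COLOR_RGB2HSV)
    m=((hsv[...,0]>95)&(hsv[...,0]<130)&(hsv[...,1]>110)&(hsv[...,2]>50)).astype(np.uint8)
    k,l,st,c=cv2.connectedComponentsWithStats(m)
    for i in range(1,k):
        if st[i,4]>30:
            q=P[(l==i)&(d["z_map"]>0)]; print(n,st[i],np.median(q,0).round(1),q.min(0).round(),q.max(0).round())
    E=d["extrinsics"];print("cam",(-E[:3,:3].T@E[:3,3]).round())
o=arm.get_obs();print(o);print(arm.grasp_offset)
E
```

```text
side [330  53  23  20 360] [  418.4 -1306.2  -204.1] [  361. -1364.  -280.] [  477. -1274.  -175.]
side [505  87   7  35 131] [ -554.5 -1331.9  -370.4] [ -582. -1446.  -432.] [ -538. -1254.  -317.]
side [273 114  18  14 195] [557.3 -93.4 286.2] [ 535. -122.  275.] [581. -76. 290.]
cam [436. 673. 899.]
top [327 190  20  19 276] [ 559.3 -100.1  284. ] [ 537. -125.  169.] [610. -77. 292.]
top [345 208  10   7  35] [ 540.9 -143.9  219.7] [ 533. -157.  212.] [ 550. -132.  227.]
cam [ 317.   93. 1495.]
{'t': 0.1, 'qpos': array([ 6.96719891e+01,  2.42810057e+01,  9.34264839e+01, -6.43326969e-04,
        6.23730932e+01, -1.08870160e+00]), 'qd': array([ 0.01070059, -0.07663814, -0.1437021 ,  0.03500251,  0.08909722,
       -0.02102503]), 'effort': array([-3.11891354e-04, -5.45609164e+01, -2.74325019e+01,  6.45169965e-02,
        1.87739090e-02, -1.12275049e-05]), 'eef_pos': array([205.75058825, 589.62769767, 221.97295925]), 'eef_rot': array([ -90.68374206,   89.91941521, -109.92275259]), 'ft_force': array([ 0.94029029, -0.63592237,  0.42039951]), 'ft_torque': array([0.01688798, 0.00902384, 0.03614359]), 'grip_width': 0.9975111964162031}
18.700000000000003
```

View pics/a.png

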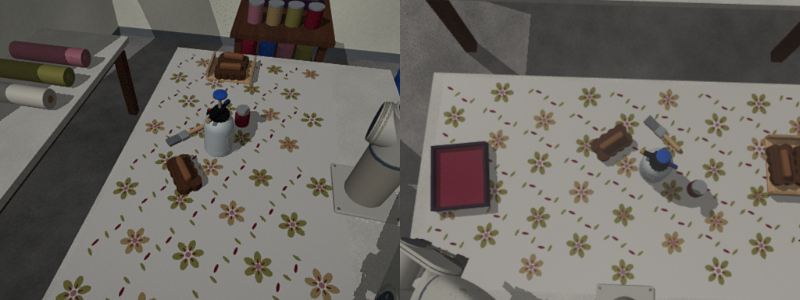

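View crops.

Run:
```python
from h import *
a=cap("side");b=cap("top")
A=cv2.resize(a["pixels"][100:230,220:340],(480,520),interpolation=cv2.INTER_CUBIC)
B=cv2.resize(b["pixels"][170:250,300:350],(320,512),interpolation=cv2.INTER_CUBIC);B=cv2.copyMakeBorder(B,0,8,0,0,cv2.BORDER_CONSTANT)
cv2.imwrite("pics/b.png",np.hstack([A,B])[:,:,::-1])
rays=[]
for n,d in (("side",a),("top",b)):
    P=pts(d);hsv=cv2.cvtColor(d["pixels"],cv2.COLOR_RGB2HSV)
    m=((hsv[...,0]>95)&(hsv[...,0]<130)&(hsv[...,1]>110)&(hsv[...,2]>50))
    near=np.hypot(P[...,0]-558,P[...,1]+100)<40
    t=near&m&(P[...,2]>282)&(P[...,2]<295)
    q=P[t];(c,r)=cv2.minEnclosingCircle(q[:,:2].astype(np.float32))
    print(n,len(q),q.mean(0).round(1),np.median(q[:,2]),c,r)
    # tank / collar slices
    for z0,z1 in ((40,150),(265,280)):
        q=P[(np.hypot(P[...,0]-558,P[...,1]+100)<80)&(P[...,2]>z0)&(P[...,2]<z1)]
        if len(q)<10: continue
        # fit circle
        S=np.c_[2*q[:,:2],np.ones(len(q))];s=np.linalg.lstsq(S,(q[:,:2]**2).sum(1),rcond=None)[0]
        print(z0,len(q),s[:2].round(1),np.sqrt(s[2]+s[0]**2+s[1]**2).round(1))
    red=((hsv[...,0]<8)|(hsv[...,0]>172))&(hsv[...,1]>130)&(hsv[...,2]>70)&(np.hypot(P[...,0]-558,P[...,1]+100)<70)&(P[...,2]>150)
    print("red",np.argwhere(red)[:6].tolist(),P[red].mean(0) if red.any() else None)
```

```text
side 164 [557.7 -96.5 286.4] 286.49490535500604 (558.6163330078125, -99.20973205566406) 24.45446014404297
40 963 [ 557.8 -103.6] 58.8
265 19 [ 558.1 -102.6] 24.5
red [[138, 267], [138, 268], [139, 266], [139, 267], [139, 268], [140, 266]] [ 601.2392743  -118.11310677  192.45549656]
top 196 [ 558.7 -101.3  285.1] 284.90399923239045 (559.5823364257812, -100.97838592529297) 23.726430892944336
40 294 [ 557.7 -101.7] 56.5
265 41 [ 558.6 -101.4] 22.1
red [] None
```

View pics/b.png

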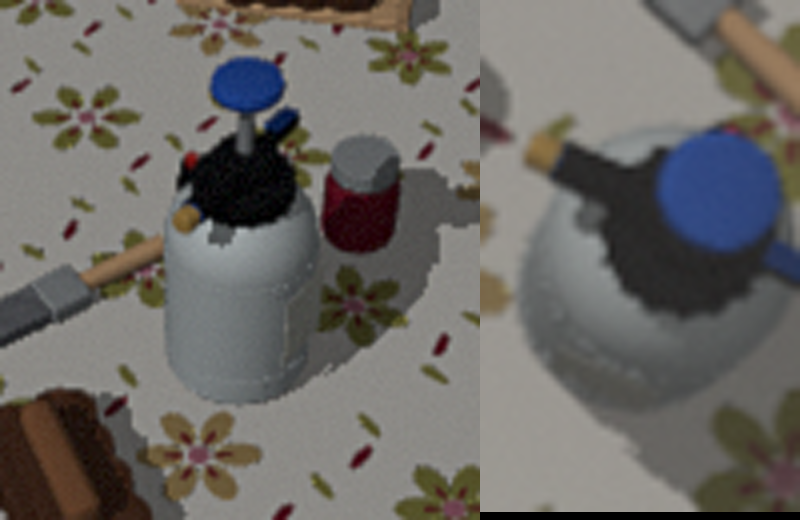

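```bash
cat >> h.py <<'E'
from scipy.spatial.transform import Rotation as Ro
def go(p,down=True):
    o=arm.get_obs();R=Ro.from_euler("xyz",o["eef_rot"],degrees=True)
    d=R.inv().apply(np.array(p)-o["eef_pos"])/25
    # smallest turn bringing tool x to straight down
    x=R.apply([1,0,0]);w=R.inv().apply(np.cross(x,[0,0,-1]))*57.3/5
    print("t",o["t"],"pos",o["eef_pos"].round(1),"F",o["ft_force"].round(1),"shift",d.round(3),"turn",w.round(3)); return R
E
python3 - <<'E'
from h import *
o=arm.get_obs();R=go([558.3,-101.5,330]);print(R.as_matrix().round(3))
E
```

```text
t 0.2 pos [205.8 589.8 222.2] F [-0.8  0.4  0.1] shift [ -4.293 -21.465  22.423] turn [ 0.   -0.    0.01]
[[-0.     0.329  0.944]
 [-0.001  0.944 -0.329]
 [-1.    -0.001 -0.   ]]
```

>>> {"api": "jog_arm", "payload": {"targets": [{"x":-1.5,"claw":1},{"x":-3,"claw":1},{"x":-4.5,"claw":1},{"x":-4.8,"y":-1,"z":1,"claw":1},{"x":-4.8,"y":-2,"z":2.1,"claw":1},{"x":-4.8,"y":-3,"z":3.1,"claw":1},{"x":-4.8,"y":-4,"z":4.2,"claw":1},{"x":-4.8,"y":-5,"z":5.2,"claw":1},{"x":-4.8,"y":-6,"z":6.3,"claw":1},{"x":-4.8,"y":-7,"z":7.3,"claw":1},{"x":-4.8,"y":-8,"z":8.4,"claw":1},{"x":-4.8,"y":-9,"z":9.4,"claw":1}], "newtons": 20}}

```text
validation failed for argument at $.ta...
```

```bash
python3 -c "
from h import *
go([558.3,-101.5,340])"
```

```text
t 0.2 pos [205.8 589.8 222.2] F [-0.8  0.4  0.1] shift [ -4.693 -21.466  22.423] turn [ 0.   -0.    0.01]
```

>>> {"api": "jog_arm", "payload": {"targets": [{"x":-1.5,"y":0,"z":0,"wx":0,"wy":0,"wz":0,"claw":1.0}], "newtons": 20}}

```text
t: 0.28
eef_pos: [204.4, 585.8, 252.9]
eef_rot: [-90.9, 89.2, -110.1]
ft_force: [0.3, -0.7, -0.8]
grip_width: 0.952
```

>>> {"api": "jog_arm", "payload": {"targets": [{"x":-1.5,"y":0,"z":0,"wx":0,"wy":0,"wz":0,"claw":1.0},{"x":-3,"y":0,"z":0,"wx":0,"wy":0,"wz":0,"claw":1.0},{"x":-3.5,"y":-1,"z":1,"wx":0,"wy":0,"wz":0,"claw":1.0},{"x":-3.5,"y":-2,"z":2.1,"wx":0,"wy":0,"wz":0,"claw":1.0},{"x":-3.5,"y":-3,"z":3.1,"wx":0,"wy":0,"wz":0,"claw":1.0},{"x":-3.5,"y":-4,"z":4.2,"wx":0,"wy":0,"wz":0,"claw":1.0},{"x":-3.5,"y":-5,"z":5.2,"wx":0,"wy":0,"wz":0,"claw":1.0},{"x":-3.5,"y":-6,"z":6.3,"wx":0,"wy":0,"wz":0,"claw":1.0},{"x":-3.5,"y":-7,"z":7.3,"wx":0,"wy":0,"wz":0,"claw":1.0},{"x":-3.5,"y":-8,"z":8.4,"wx":0,"wy":0,"wz":0,"claw":1.0},{"x":-3.5,"y":-9,"z":9.4,"wx":0,"wy":0,"wz":0,"claw":1.0}], "newtons": 20}}

```text
t: 1.2
eef_pos: [353.0, 295.4, 343.6]
eef_rot: [-90.0, 89.2, -109.2]
ft_force: [1.2, 0.9, -0.3]
grip_width: 0.128
```

```bash
python3 -c "
from h import *
go([558.3,-101.5,340])"
```

```text
t 1.2 pos [353.  295.4 343.6] F [ 1.2  0.9 -0.3] shift [  0.313 -12.282  12.982] turn [-0.     0.     0.159]
```

>>> {"api": "jog_arm", "payload": {"targets": [{"x":0.0,"y":-1,"z":1.05,"wx":0,"wy":0,"wz":0.16,"claw":1.0},{"x":0.1,"y":-2.1,"z":2.2,"wx":0,"wy":0,"wz":0.16,"claw":1.0},{"x":0.1,"y":-3.2,"z":3.4,"wx":0,"wy":0,"wz":0.16,"claw":1.0},{"x":0.1,"y":-4.3,"z":4.55,"wx":0,"wy":0,"wz":0.16,"claw":1.0},{"x":0.2,"y":-5.4,"z":5.7,"wx":0,"wy":0,"wz":0.16,"claw":1.0},{"x":0.2,"y":-6.5,"z":6.9,"wx":0,"wy":0,"wz":0.16,"claw":1.0},{"x":0.2,"y":-7.6,"z":8,"wx":0,"wy":0,"wz":0.16,"claw":1.0},{"x":0.3,"y":-8.7,"z":9.2,"wx":0,"wy":0,"wz":0.16,"claw":1.0},{"x":0.3,"y":-9.8,"z":10.4,"wx":0,"wy":0,"wz":0.16,"claw":1.0},{"x":0.3,"y":-10.9,"z":11.5,"wx":0,"wy":0,"wz":0.16,"claw":1.0},{"x":0.3,"y":-11.7,"z":12.4,"wx":0,"wy":0,"wz":0.16,"claw":1.0},{"x":0.31,"y":-12.28,"z":12.98,"wx":0,"wy":0,"wz":0.16,"claw":1.0}], "newtons": 20}}

```text
t: 2.2
eef_pos: [559.3, -104.3, 339.8]
eef_rot: [-43.1, 90.0, -62.5]
ft_force: [-0.6, 0.1, -0.7]
grip_width: 0.005
```

>>> {"api": "jog_arm", "payload": {"targets": [{"x":0,"y":0,"z":0,"wx":0,"wy":0,"wz":0,"claw":1.0}]}}

```text
t: 2.28
eef_pos: [560.4, -107.4, 339.3]
eef_rot: [-55.7, 89.9, -75.2]
ft_force: [0.7, -0.4, 0.3]
grip_width: 0.005
```

```bash
python3 -c "
from h import *
R=go([558.3,-101.5,300]);print(R.as_matrix().round(3))
a=cap('side');b=cap('top')
A=cv2.resize(a['pixels'][60:190,220:340],(480,520),interpolation=cv2.INTER_CUBIC)
B=cv2.resize(b['pixels'][150:254,276:356],(400,520),interpolation=cv2.INTER_CUBIC)
cv2.imwrite('pics/c.png',cv2.resize(np.hstack([A,B]),(800,472))[:,:,::-1])"
```

```text
t 2.2833 pos [ 560.4 -107.4  339.3] F [ 0.7 -0.4  0.3] shift [ 1.573  0.195 -0.157] turn [-0.     0.007  0.01 ]
[[ 0.     0.334  0.943]
 [-0.001  0.943 -0.334]
 [-1.    -0.001  0.001]]
```

View pics/c.png

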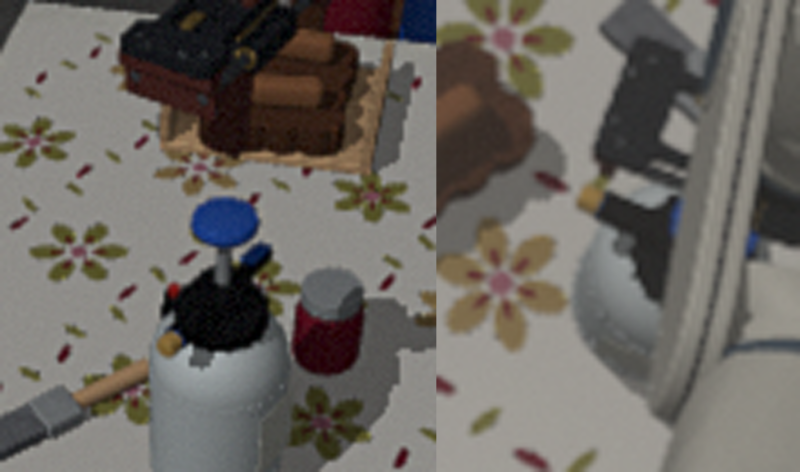

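```bash
python3 -c "
from h import *
o=arm.get_obs();p=o['eef_pos']
for n in('side','top'):
    d=cap(n);K=d['intrinsics'];E=d['extrinsics']
    for q in (p,p+[0,0,80],p+[0,0,150]):
        c=E[:3,:3]@q+E[:3,3];print(n,(K@c/c[2])[:2].round(1))
    P=pts(d);m=(np.hypot(P[...,0]-p[0],P[...,1]-p[1])<130)&(P[...,2]>300)&(P[...,2]<650)
    q=P[m];
    for z in range(300,560,20):
        s=q[(q[:,2]>=z)&(q[:,2]<z+20)]
        if len(s): print(n,z,len(s),s.min(0).round(),s.max(0).round())
    cv2.imwrite('pics/d_%s.png'%n,d['pixels'][:,:,::-1])
a=cv2.imread('pics/d_side.png')[20:150,200:400]
cv2.imwrite('pics/d.png',cv2.resize(a,(800,520),interpolation=cv2.INTER_CUBIC))
"
```

```text
side [282.3 101.5]
side [283.5  73.6]
side [284.7  45.7]
side 340 63 [ 545. -110.  342.] [570. -91. 359.]
side 360 64 [ 545. -111.  360.] [570. -89. 379.]
side 380 59 [ 545. -111.  380.] [563. -87. 400.]
side 400 18 [ 545. -105.  401.] [557. -86. 412.]
side 420 393 [ 501. -172.  420.] [614. -16. 440.]
side 440 509 [ 500. -176.  440.] [617. -11. 460.]
side 460 677 [ 501. -185.  460.] [616. -11. 480.]
side 480 175 [ 528. -133.  480.] [582. -77. 500.]
side 500 255 [ 517. -133.  501.] [595. -65. 520.]
side 520 231 [ 520. -122.  520.] [594. -66. 540.]
side 540 375 [ 519. -108.  540.] [597. -62. 560.]
top [342.3 195.5]
top [348.3 188.6]
top [354.2 181.7]
top 340 1 [ 546. -107.  348.] [ 546. -107.  348.]
top 420 151 [ 502. -167.  423.] [596. -18. 440.]
top 440 329 [ 500. -177.  440.] [614. -12. 460.]
top 460 434 [ 501. -176.  460.] [616. -11. 468.]
top 500 98 [ 516. -138.  501.] [537. -82. 520.]
top 520 11 [ 520. -117.  520.] [530. -79. 539.]
top 540 83 [ 519. -133.  540.] [534. -77. 560.]
```

View pics/d.png

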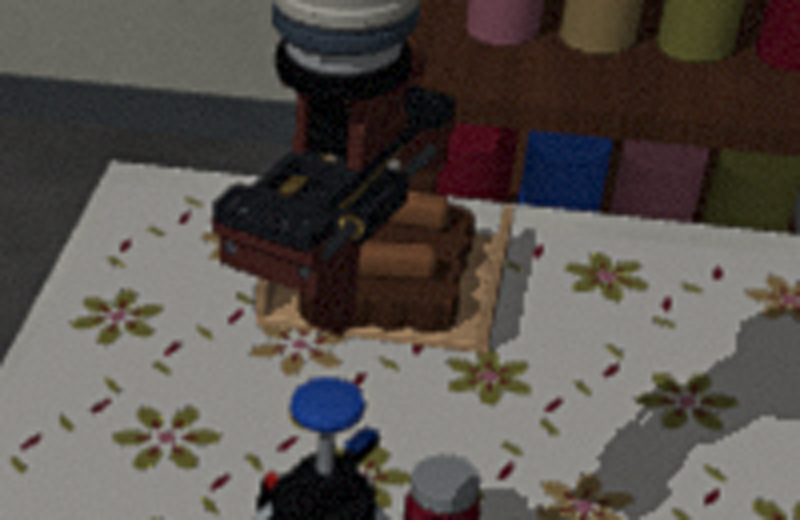

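>>> {"api": "jog_arm", "payload": {"targets": [{"x":0.4,"y":0.2,"z":-0.16,"wx":0,"wy":0,"wz":0,"claw":1.0},{"x":1.0,"y":0.2,"z":-0.16,"wx":0,"wy":0,"wz":0,"claw":1.0},{"x":1.5,"y":0.2,"z":-0.16,"wx":0,"wy":0,"wz":0,"claw":1.0},{"x":1.8,"y":0.2,"z":-0.16,"wx":0,"wy":0,"wz":0,"claw":1.0},{"x":1.8,"y":0.2,"z":-0.16,"wx":0,"wy":0,"wz":0,"claw":1.0},{"x":1.8,"y":0.2,"z":-0.16,"wx":0,"wy":0,"wz":0,"claw":1.0}]}}

```text
t: 2.98
eef_pos: [556.1, -96.4, 294.4]
eef_rot: [-179.7, 89.9, 161.1]
ft_force: [-0.4, 0.9, 0.8]
grip_width: 0.003
```

```bash
python3 -c "
from h import *
go([558.3,-101.5,248])"
```

```text
t 2.9833 pos [556.1 -96.4 294.4] F [-0.4  0.9  0.8] shift [ 1.855 -0.163  0.152] turn [-0.    -0.016  0.   ]
```

>>> {"api": "jog_arm", "payload": {"targets": [{"x":0,"y":-0.16,"z":0.15,"wx":0,"wy":0,"wz":0,"claw":1.0},{"x":0,"y":-0.16,"z":0.15,"wx":0,"wy":0,"wz":0,"claw":1.0},{"x":0.4,"y":-0.16,"z":0.15,"wx":0,"wy":0,"wz":0,"claw":1.0},{"x":0.7,"y":-0.16,"z":0.15,"wx":0,"wy":0,"wz":0,"claw":1.0},{"x":1.0,"y":-0.16,"z":0.15,"wx":0,"wy":0,"wz":0,"claw":1.0},{"x":1.3,"y":-0.16,"z":0.15,"wx":0,"wy":0,"wz":0,"claw":1.0},{"x":1.6,"y":-0.16,"z":0.15,"wx":0,"wy":0,"wz":0,"claw":1.0},{"x":1.8,"y":-0.16,"z":0.15,"wx":0,"wy":0,"wz":0,"claw":1.0},{"x":1.85,"y":-0.16,"z":0.15,"wx":0,"wy":0,"wz":0,"claw":1.0},{"x":1.85,"y":-0.16,"z":0.15,"wx":0,"wy":0,"wz":0,"claw":1.0}]}}

```text
t: 3.82
eef_pos: [559.9, -101.9, 249.4]
eef_rot: [10.8, 89.8, -8.4]
ft_force: [-0.2, -0.1, 12.1]
grip_width: 0.008
```

```bash
python3 -c "
from h import *
go([558.3,-101.5,246]);
a=cap('side')
cv2.imwrite('pics/e.png',cv2.resize(a['pixels'][80:200,220:340],(600,600),interpolation=cv2.INTER_CUBIC)[:,:,::-1])"
```

```text
t 3.8167 pos [ 559.9 -101.9  249.4] F [-0.2 -0.1 12.1] shift [ 0.135 -0.005 -0.067] turn [-0.     0.033 -0.006]
```

View pics/e.png

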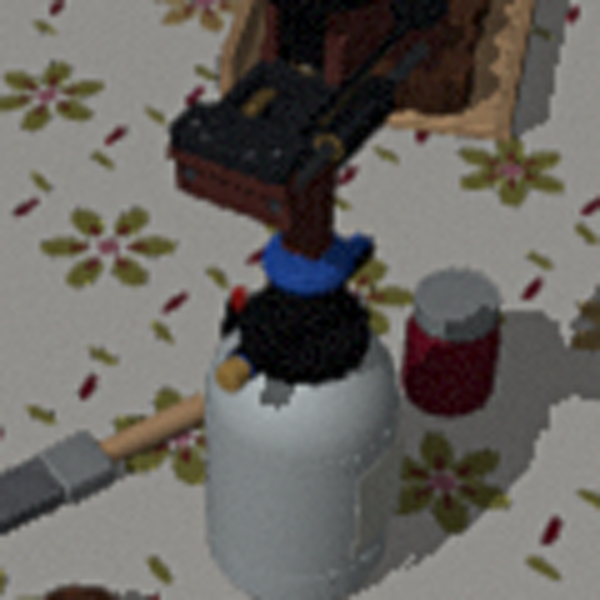

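>>> {"api": "jog_arm", "payload": {"targets": [{"x":0.15,"y":0,"z":-0.06,"wx":0,"wy":0,"wz":0,"claw":1.0},{"x":0.15,"y":0,"z":-0.06,"wx":0,"wy":0,"wz":0,"claw":1.0},{"x":-0.5,"y":0,"z":-0.06,"wx":0,"wy":0,"wz":0,"claw":1.0},{"x":-1.2,"y":0,"z":-0.06,"wx":0,"wy":0,"wz":0,"claw":1.0},{"x":-1.7,"y":0,"z":-0.06,"wx":0,"wy":0,"wz":0,"claw":1.0},{"x":-1.7,"y":0,"z":-0.06,"wx":0,"wy":0,"wz":0,"claw":1.0},{"x":-1.7,"y":0,"z":-0.06,"wx":0,"wy":0,"wz":0,"claw":1.0},{"x":-1.2,"y":0,"z":-0.06,"wx":0,"wy":0,"wz":0,"claw":1.0},{"x":-0.7,"y":0,"z":-0.06,"wx":0,"wy":0,"wz":0,"claw":1.0},{"x":-0.2,"y":0,"z":-0.06,"wx":0,"wy":0,"wz":0,"claw":1.0},{"x":0.15,"y":0,"z":-0.06,"wx":0,"wy":0,"wz":0,"claw":1.0},{"x":0.15,"y":0,"z":-0.06,"wx":0,"wy":0,"wz":0,"claw":1.0}]}}

```text
t: 4.87
eef_pos: [559.2, -101.6, 246.4]
eef_rot: [9.5, 89.7, -9.8]
ft_force: [-0.3, 0.1, 12.6]
grip_width: 0.003
```

>>> {"api": "jog_arm", "payload": {"targets": [{"x":0.05,"y":0,"z":0,"wx":0,"wy":0,"wz":0,"claw":1.0},{"x":-0.6,"y":0,"z":0,"wx":0,"wy":0,"wz":0,"claw":1.0},{"x":-1.3,"y":0,"z":0,"wx":0,"wy":0,"wz":0,"claw":1.0},{"x":-1.8,"y":0,"z":0,"wx":0,"wy":0,"wz":0,"claw":1.0},{"x":-1.8,"y":0,"z":0,"wx":0,"wy":0,"wz":0,"claw":1.0},{"x":-1.8,"y":0,"z":0,"wx":0,"wy":0,"wz":0,"claw":1.0},{"x":-1.3,"y":0,"z":0,"wx":0,"wy":0,"wz":0,"claw":1.0},{"x":-0.8,"y":0,"z":0,"wx":0,"wy":0,"wz":0,"claw":1.0},{"x":-0.3,"y":0,"z":0,"wx":0,"wy":0,"wz":0,"claw":1.0},{"x":0.05,"y":0,"z":0,"wx":0,"wy":0,"wz":0,"claw":1.0},{"x":0.05,"y":0,"z":0,"wx":0,"wy":0,"wz":0,"claw":1.0},{"x":0.05,"y":0,"z":0,"wx":0,"wy":0,"wz":0,"claw":1.0}]}}

```text
t: 5.87
eef_pos: [559.5, -101.7, 246.2]
eef_rot: [8.6, 89.7, -10.7]
ft_force: [-3.3, 1.2, 20.8]
grip_width: 0.002
```

```bash
python3 -c "
from h import *
go([558.3,-101.5,246]);
a=cap('side')
cv2.imwrite('pics/f.png',cv2.resize(a['pixels'][110:190,240:320],(480,480),interpolation=cv2.INTER_CUBIC)[:,:,::-1])"
```

```text
t 5.8667 pos [ 559.5 -101.7  246.2] F [-3.3  1.2 20.8] shift [ 0.009 -0.008 -0.048] turn [-0.     0.064 -0.01 ]
```

View pics/f.png

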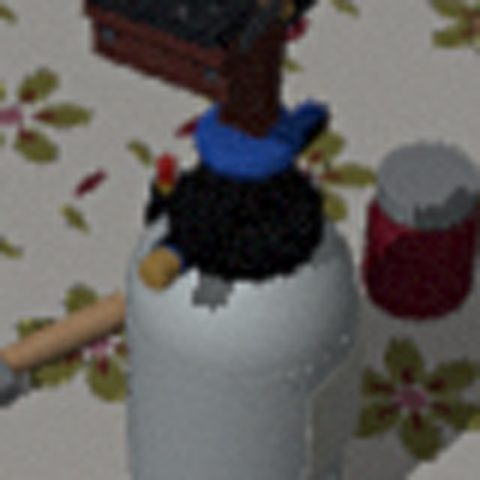

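The picture shows the knob down with the fingertips centred on it. The red pin at (167,168) is visibly longer, and the sprayer hasn't moved. I'll keep going with more strokes.

>>> {"api": "jog_arm", "payload": {"targets": [{"x":-0.6,"y":0,"z":0,"wx":0,"wy":0,"wz":0,"claw":1.0},{"x":-1.3,"y":0,"z":0,"wx":0,"wy":0,"wz":0,"claw":1.0},{"x":-1.8,"y":0,"z":0,"wx":0,"wy":0,"wz":0,"claw":1.0},{"x":-1.8,"y":0,"z":0,"wx":0,"wy":0,"wz":0,"claw":1.0},{"x":-1.8,"y":0,"z":0,"wx":0,"wy":0,"wz":0,"claw":1.0},{"x":-1.3,"y":0,"z":-0.05,"wx":0,"wy":0,"wz":0,"claw":1.0},{"x":-0.8,"y":0,"z":-0.05,"wx":0,"wy":0,"wz":0,"claw":1.0},{"x":-0.3,"y":0,"z":-0.05,"wx":0,"wy":0,"wz":0,"claw":1.0},{"x":0.02,"y":0,"z":-0.05,"wx":0,"wy":0,"wz":0,"claw":1.0},{"x":0.02,"y":0,"z":-0.05,"wx":0,"wy":0,"wz":0,"claw":1.0},{"x":0.02,"y":0,"z":-0.05,"wx":0,"wy":0,"wz":0,"claw":1.0}]}}

```text
t: 6.83
eef_pos: [559.1, -101.6, 246.2]
eef_rot: [7.1, 89.6, -12.2]
ft_force: [-2.1, 0.2, 17.6]
grip_width: 0.006
```

>>> {"api": "jog_arm", "payload": {"targets": [{"x":-0.6,"y":0,"z":0,"wx":0,"wy":0,"wz":0,"claw":1.0},{"x":-1.3,"y":0,"z":0,"wx":0,"wy":0,"wz":0,"claw":1.0},{"x":-1.8,"y":0,"z":0,"wx":0,"wy":0,"wz":0,"claw":1.0},{"x":-1.8,"y":0,"z":0,"wx":0,"wy":0,"wz":0,"claw":1.0},{"x":-1.8,"y":0,"z":0,"wx":0,"wy":0,"wz":0,"claw":1.0},{"x":-1.3,"y":0,"z":0,"wx":0,"wy":0,"wz":0,"claw":1.0},{"x":-0.8,"y":0,"z":0,"wx":0,"wy":0,"wz":0,"claw":1.0},{"x":-0.3,"y":0,"z":0,"wx":0,"wy":0,"wz":0,"claw":1.0},{"x":0.02,"y":0,"z":0,"wx":0,"wy":0,"wz":0,"claw":1.0},{"x":0.02,"y":0,"z":0,"wx":0,"wy":0,"wz":0,"claw":1.0},{"x":0.02,"y":0,"z":0,"wx":0,"wy":0,"wz":0,"claw":1.0}]}}

```text
t: 7.75
eef_pos: [558.9, -101.5, 246.2]
eef_rot: [7.3, 89.6, -12.0]
ft_force: [-4.5, 0.3, 19.2]
grip_width: 0.007
```

>>> {"api": "jog_arm", "payload": {"targets": [{"x":-0.6,"y":0,"z":0,"wx":0,"wy":0,"wz":0,"claw":1.0},{"x":-1.3,"y":0,"z":0,"wx":0,"wy":0,"wz":0,"claw":1.0},{"x":-1.8,"y":0,"z":0,"wx":0,"wy":0,"wz":0,"claw":1.0},{"x":-1.8,"y":0,"z":0,"wx":0,"wy":0,"wz":0,"claw":1.0},{"x":-1.8,"y":0,"z":0,"wx":0,"wy":0,"wz":0,"claw":1.0},{"x":-1.3,"y":0,"z":0,"wx":0,"wy":0,"wz":0,"claw":1.0},{"x":-0.8,"y":0,"z":0,"wx":0,"wy":0,"wz":0,"claw":1.0},{"x":-0.3,"y":0,"z":0,"wx":0,"wy":0,"wz":0,"claw":1.0},{"x":0.02,"y":0,"z":0,"wx":0,"wy":0,"wz":0,"claw":1.0},{"x":0.02,"y":0,"z":0,"wx":0,"wy":0,"wz":0,"claw":1.0},{"x":0.02,"y":0,"z":0,"wx":0,"wy":0,"wz":0,"claw":1.0}]}}

```text
t: 8.67
eef_pos: [558.8, -101.5, 246.2]
eef_rot: [7.2, 89.6, -12.1]
ft_force: [-5.6, 1.0, 20.2]
grip_width: 0.004
```

```bash
python3 -c "
from h import *
go([558.3,-101.5,246]);
a=cap('side')
cv2.imwrite('pics/g.png',cv2.resize(a['pixels'][110:190,240:320],(480,480),interpolation=cv2.INTER_CUBIC)[:,:,::-1])"
```

```text
t 8.6667 pos [ 558.8 -101.5  246.2] F [-5.6  1.  20.2] shift [ 0.009 -0.006 -0.018] turn [ 0.     0.084 -0.011]
```

View pics/g.png

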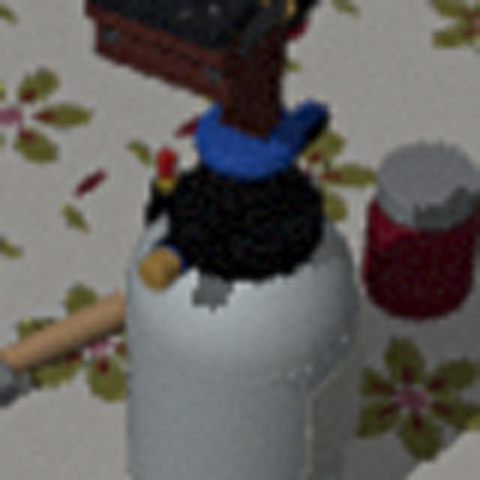

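The yellow ring now shows at (165,186), below the red pin at (167,162). I'll add two more strokes for margin, which do no harm, and then retreat.

>>> {"api": "jog_arm", "payload": {"targets": [{"x":-0.6,"y":0,"z":0,"wx":0,"wy":0,"wz":0,"claw":1.0},{"x":-1.3,"y":0,"z":0,"wx":0,"wy":0,"wz":0,"claw":1.0},{"x":-1.8,"y":0,"z":0,"wx":0,"wy":0,"wz":0,"claw":1.0},{"x":-1.8,"y":0,"z":0,"wx":0,"wy":0,"wz":0,"claw":1.0},{"x":-1.8,"y":0,"z":0,"wx":0,"wy":0,"wz":0,"claw":1.0},{"x":-1.3,"y":0,"z":0,"wx":0,"wy":0,"wz":0,"claw":1.0},{"x":-0.8,"y":0,"z":0,"wx":0,"wy":0,"wz":0,"claw":1.0},{"x":-0.3,"y":0,"z":0,"wx":0,"wy":0,"wz":0,"claw":1.0},{"x":0.02,"y":0,"z":0,"wx":0,"wy":0,"wz":0,"claw":1.0},{"x":0.02,"y":0,"z":0,"wx":0,"wy":0,"wz":0,"claw":1.0},{"x":0.02,"y":0,"z":0,"wx":0,"wy":0,"wz":0,"claw":1.0}]}}

```text
t: 9.63
eef_pos: [558.6, -101.4, 246.2]
eef_rot: [7.4, 89.6, -11.8]
ft_force: [-4.9, 1.2, 20.4]
grip_width: 0.002
```

>>> {"api": "jog_arm", "payload": {"targets": [{"x":-0.6,"y":0,"z":0,"wx":0,"wy":0,"wz":0,"claw":1.0},{"x":-1.3,"y":0,"z":0,"wx":0,"wy":0,"wz":0,"claw":1.0},{"x":-1.8,"y":0,"z":0,"wx":0,"wy":0,"wz":0,"claw":1.0},{"x":-1.8,"y":0,"z":0,"wx":0,"wy":0,"wz":0,"claw":1.0},{"x":-1.8,"y":0,"z":0,"wx":0,"wy":0,"wz":0,"claw":1.0},{"x":-1.3,"y":0,"z":0,"wx":0,"wy":0,"wz":0,"claw":1.0},{"x":-0.8,"y":0,"z":0,"wx":0,"wy":0,"wz":0,"claw":1.0},{"x":-0.3,"y":0,"z":0,"wx":0,"wy":0,"wz":0,"claw":1.0},{"x":0.02,"y":0,"z":0,"wx":0,"wy":0,"wz":0,"claw":1.0},{"x":0.02,"y":0,"z":0,"wx":0,"wy":0,"wz":0,"claw":1.0},{"x":0.02,"y":0,"z":0,"wx":0,"wy":0,"wz":0,"claw":1.0}]}}

```text
t: 10.55
eef_pos: [558.5, -101.4, 246.2]
eef_rot: [7.4, 89.6, -11.9]
ft_force: [-5.2, 0.8, 20.8]
grip_width: 0.001
```

>>> {"api": "jog_arm", "payload": {"targets": [{"x":-0.6,"y":0,"z":0,"wx":0,"wy":0,"wz":0,"claw":1.0},{"x":-1.3,"y":0,"z":0,"wx":0,"wy":0,"wz":0,"claw":1.0},{"x":-2,"y":0,"z":0,"wx":0,"wy":0,"wz":0,"claw":1.0},{"x":-3,"y":0,"z":0,"wx":0,"wy":0,"wz":0,"claw":1.0},{"x":-4,"y":0,"z":0,"wx":0,"wy":0,"wz":0,"claw":1.0},{"x":-5,"y":0,"z":0,"wx":0,"wy":0,"wz":0,"claw":1.0},{"x":-5.5,"y":0,"z":0,"wx":0,"wy":0,"wz":0,"claw":1.0},{"x":-5.6,"y":0,"z":0,"wx":0,"wy":0,"wz":0,"claw":1.0},{"x":-5.6,"y":0,"z":0,"wx":0,"wy":0,"wz":0,"claw":1.0},{"x":-5.6,"y":0,"z":0,"wx":0,"wy":0,"wz":0,"claw":1.0},{"x":-5.6,"y":0,"z":0,"wx":0,"wy":0,"wz":0,"claw":1.0},{"x":-5.6,"y":0,"z":0,"wx":0,"wy":0,"wz":0,"claw":1.0}]}}

```text
t: 11.55
eef_pos: [556.9, -101.1, 384.4]
eef_rot: [7.0, 89.8, -12.2]
ft_force: [1.0, 0.7, -0.1]
grip_width: 0.005
```

```bash
python3 -c "
from h import *
go([558.3,-101.5,340]);
a=cap('side');P=pts(a);f=np.load('first.npz')['a']
m=(np.hypot(P[...,0]-558,P[...,1]+100)<40)&(P[...,2]>270)&(P[...,2]<300);q=P[m];print('knob',np.median(q,0).round(1),q[:,2].max().round(1))
q=P[(np.hypot(P[...,0]-558,P[...,1]+100)<80)&(P[...,2]>40)&(P[...,2]<150)]
S=np.c_[2*q[:,:2],np.ones(len(q))];print('tank',np.linalg.lstsq(S,(q[:,:2]**2).sum(1),rcond=None)[0][:2].round(1))
sl=np.s_[90:270,200:350]
cv2.imwrite('pics/h.png',cv2.resize(np.hstack([f[sl],a['pixels'][sl]]),(800,480),interpolation=cv2.INTER_CUBIC)[:,:,::-1])"
```

```text
t 11.55 pos [ 556.9 -101.1  384.4] F [ 1.   0.7 -0.1] shift [1.775 0.002 0.052] turn [-0.     0.047 -0.006]
knob [557.5 -94.3 286. ] 289.1
tank [ 557.8 -103.5]
```

View pics/h.png

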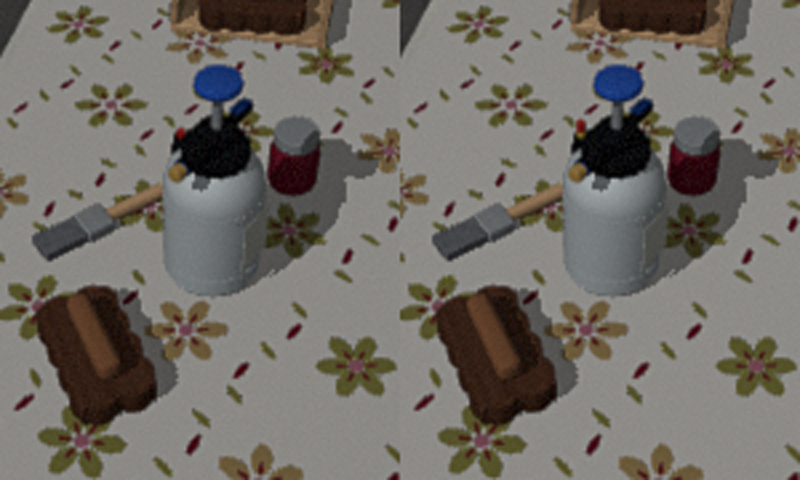

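The before and after views show nothing displaced. The knob is back up at (618,83), the pin is out with its ring showing at (580,130), and the gripper is clear.

```bash
python3 -c "
from cell import arm
print(arm.close_job())"
```

```text
the job is handed in; nothing more can be done
None
```

I pumped the sprayer with the shut fingertips for eight strokes. The gauge pin stands out with its yellow ring showing, and I've handed the job in at about 11.6 s on the robot clock. No verdict was reported.

- **Strokes:** each went down to about 246 mm, and the fingers lifted to about 291 mm in between. The ring was already visible after six strokes, and I added two more for margin. The highest wrist force I read was about 21 N.
- **Knob:** it is back up at about 286 mm.
- **Sprayer:** the tank axis measured (557.8, -103.5) mm, against (557.8, -103.6) mm at the start, so it has not moved.
- **Bystanders:** the block, the jar and the brush look unmoved next to the first picture. I judged this by eye and did not measure it.
- **Hand:** it is clear, about 100 mm above the knob.
- **Gauge pin:** I judged it fully out from the visible ring and did not measure its height.

My first move call was refused because some row fields were left out. Giving every field worked, and nothing had moved.

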